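Swap the filter in the laser bench

TASK

Swap the filter on the laser bench with the fingertips (nothing needs to be gripped or lifted): first hook a fingertip behind the orange slide's lip and draw that slide out along its rail until it is fully out at its stop, then push the blue slide fully in to its stop. Leave the grey slide where it is and do not disturb the meter, the spare post or the jar.

Things in the scene. Friction and masses are not known exactly. Their poses are not given: they have to be found in the camera images.
- bench: fixed black optical board on the table, 235 x 270 x 20 mm, x = -165 to 70 mm, with three parallel slide rails at y = -80, 0, 80 mm (which filter is in which varies; guides 41 mm high). Origin at table height; x along the rails away from the robot (slides draw out to -x), z up. Wings at x = 25 mm reach y = 285 mm (laser tube) and -285 mm (detector), tops at 92 mm. Lips at x = -65 mm (in) to -155 mm (out).
- orange_lip (a point): centre of the top edge of the orange lip, an upright tab 40 mm wide and 6 mm thick at the near end of the orange slide, 71 mm above the table. x: along the rail, inwards, away from the robot; z up. Behind the lip (+x) the slide's flat top, 46 mm wide, 45 mm above the table, is bare for 65 mm up to the upright framed orange filter pane, 44 mm long, 12 mm wide, top at 92 mm, which travels with it.
- orange_slide (a joint): travel of the orange filter slide along its rail, m: 0 = fully in against the inner stop (pane in the beam line), 0.09 = fully out against the outer stop; grows as the slide is drawn out along the bench's -x. About 2 N of friction moves it and it stays where it is left; starts in or nearly in.
- blue_lip (a point): centre of the top edge of the blue lip, an upright tab 40 mm wide and 6 mm thick at the near end of the blue slide, 71 mm above the table. x: along the rail, inwards, away from the robot; z up. Behind the lip (+x) the slide's flat top, 46 mm wide, 45 mm above the table, is bare for 65 mm up to the upright framed blue filter pane, 44 mm long, 12 mm wide, top at 92 mm, which travels with it.
- blue_slide (a joint): travel of the blue filter slide along its rail, m: 0 = fully in against the inner stop (pane in the beam line), 0.09 = fully out against the outer stop; grows as the slide is drawn out along the bench's -x. About 2 N of friction moves it and it stays where it is left; starts mostly out.
- grey_lip (a point): centre of the top edge of the grey lip, an upright tab 40 mm wide and 6 mm thick at the near end of the grey slide, 71 mm above the table. x: along the rail, inwards, away from the robot; z up. Behind the lip (+x) the slide's flat top, 46 mm wide, 45 mm above the table, is bare for 65 mm up to the upright framed grey filter pane, 44 mm long, 12 mm wide, top at 92 mm, which travels with it.
- grey_slide (a joint): travel of the grey filter slide along its rail, m: 0 = fully in against the inner stop (pane in the beam line), 0.09 = fully out against the outer stop; grows as the slide is drawn out along the bench's -x. About 2 N of friction moves it and it stays where it is left; starts anywhere; leave it.
- meter: loose white hand-held meter with black keys lying on the table on the +y side of the bench, 160 x 75 x 26 mm high; origin at the centre of its underside, x along its length
- post: loose spare post standing on the table on the -y side of the bench: black foot 48 mm across, 12 mm high, steel stem 22 mm across, 62 mm high in all; origin at the centre of its underside
- jar: loose small jar with a white cap on the table on the -y side of the bench, 48 mm across, 60 mm high; origin at the centre of its underside
Mind the look-alikes: they are no part of the job. Several things have the shape of the post; the one meant has the colours described above.

How it is judged:
By the outcome, as a careful person would: the job done as asked, in the order asked, and still so for the second after the job is handed in, with the robot touching nothing.
It also fails if it takes over 45 s, if anything falls off the work surface, if the arm or the gripper's body presses on something with over 40 N, if the wrist force passes 120 N, or if a joint passes its speed limit or range.

ROBOT

A 6-joint arm with a two-finger parallel gripper is mounted at the origin on the work surface. World frame = base frame: x ahead of the robot, y to its left, z up, the work surface at z = 0. Lengths are in m, angles in rad, forces in N, time in s.
With the tool pointing down it reaches from about 0.4 to 0.825 m from the base axis. Payload 7 kg.
Tool frame: the origin (TCP) lies between the finger pads; the fingertips stand 11 mm ahead of it and the grasp point (between the pads) lies 8 mm behind it (robot.tcp_to_tips is the distance from the TCP to the fingertips, in m); z points along the fingers, y is the line along which they close (so a half turn about z gives the same grasp; the last joint's range is limited). The gripper opens to 88 mm and grips with 3 to 60 N. Pads are 19 mm wide; open, the fingers measure 130 mm over their backs; the gripper's body (78 mm by 193 mm) begins 47 mm behind the grasp point.
Start: joints at [1.433, 0.359, 0.012, 0, -1.224, -0.288], TCP at [0.279, 0.615, 0.238] pointing down, gripper open.
Joint ranges: [-3.07, 3.07], [-1.43, 2.12], [-1.02, 1.25], [-3.03, 1.67], [-3.05, -0], [-3.03, 3.03]. Speed limits (rad/s): [2.39, 2.39, 3.01, 3.14, 3.14, 3.14].

INTERFACE

Orientations are given as a 3x3 rotation matrix whose columns are the frame's x, y, z axes.
In Python, from station import robot gives the robot as it stands. Calls block until the motion is done:
- robot.move_ptp(position, orientation): joint-space move of the TCP to a pose.
- robot.servo_line(position, rotation=None, velocity=0.15): straight line of the TCP; rotation=None keeps the orientation; velocity is the mean speed in m/s.
- robot.movej(angles): joint-space move.
- robot.grip(opening, grip_force=None): finger opening in m; grip_force is the grip in N (None keeps the last); returns when the fingers have stopped.
- robot.pause(seconds).
- robot.inverse_kinematics(position, orientation): joint angles nearest the present ones, or None.
- robot.snapshot(name): name is "side" or "top"; returns a dict with "image" (400x640x3 uint8, red, green, blue), "fov_y" (degrees; the focal length in pixels is half the picture's height over the tangent of half this angle, whatever the lens; pixels are square), "cx", "cy" (the principal point, pixels), "dist_coeffs" ([k1, k2, p1, p2, k3] as OpenCV has them; the pictures are not rectified), "R" (3x3) and "t" (3): a world point X has camera coordinates R X + t. Camera axes: x right, y down, z forward; pixel columns grow to the right and rows downward; lengths in m; the calibration is good to about 2 mm. A picture is of the moment at which its call begins. There is no depth.
A pose or a line that the arm cannot do raises robot.IKError and nothing moves.
- robot.job_done(): hands the job in; it is judged then, once.
Readings, each from a call of its own:
- robot.read_time_s(): time.
- robot.read_joint_positions(): joint angles.
- robot.read_qvel(): joint speeds.
- robot.read_effort(): joint torques, N m.
- robot.read_tcp_pos(): TCP position.
- robot.read_ee_rot(): TCP orientation.
- robot.read_contact_force(): force on the tool from outside, world axes, zero at the start.
- robot.read_wrist_torque(): the same for the moment, N m.
- robot.read_gripper_width(): finger opening in m.
- robot.read_gripper_force(): force on a finger pad.
Only numpy, scipy, OpenCV 4.12 (cv2) and the standard library are available. Lean on these libraries where they do the work, as an engineer would, in place of code of your own. Each camera call takes 0.05 s, during which the arm holds its last target. There are 200 camera calls.

## Working session

There is one attempt and no reset: what is moved stays moved. The work goes in short steps, each a Python script; the robot and the scene stay as the last script left them, time stands still between calls to the robot, and variables do not carry over. Pictures are saved under pics/ and viewed, at most 10 in all, crops included, and the job is handed in when it is done.

```bash
mkdir -p pics
python3 - <<'E'
from station import robot
import cv2,pickle
for n in("top","side"):
    s=robot.snapshot(n);pickle.dump(s,open(n+".pkl","wb"))
    cv2.imwrite(f"pics/{n}0.png",s["image"][:,:,::-1]);print(n,s["fov_y"],s["cx"],s["cy"],s["dist_coeffs"],s["R"],s["t"])
print(robot.tcp_to_tips,robot.read_time_s(),robot.read_ee_rot())
E
```

```text
top 48.84374276496084 327.5278304690146 204.35220783063272 [-0.05899475  0.          0.          0.          0.        ] [[-0.02950112 -0.99930466 -0.02280097]
 [-0.99340179  0.03184076 -0.11017734]
 [ 0.11082673  0.01940017 -0.99365038]] [0.06291923 0.60117447 1.11429058]
side 44.56353567012187 317.7113886353739 197.5520848243655 [0.05272179 0.         0.         0.         0.        ] [[ 0.91156554 -0.41113286 -0.00424626]
 [-0.25031954 -0.54675734 -0.79899721]
 [ 0.32617233  0.72940125 -0.60131974]] [-0.5263897   0.23682752  0.93030764]
0.011 0.1 [[ 9.10667855e-01 -4.13138977e-01 -4.94379619e-04]
 [-4.13139252e-01 -9.10666783e-01 -1.40313493e-03]
 [ 1.29474632e-04  1.48203750e-03 -9.99998893e-01]]
```

View pics/top0.png

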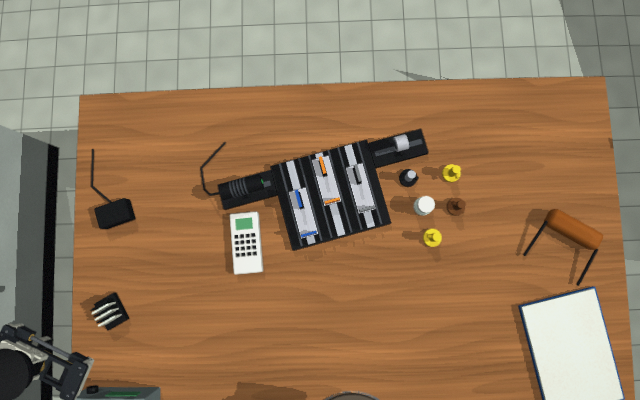

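View pics/side0.png

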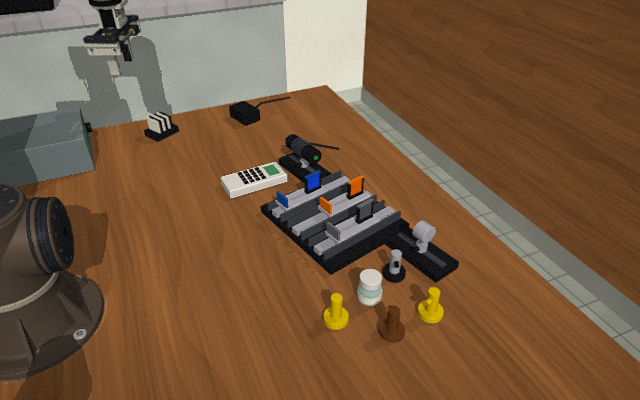

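The top view shows the blue lip near (308,234), the blue pane near (298,199), the orange lip near (331,201), the orange pane near (321,165), and the grey lip near (365,209). The side view shows the blue lip near (282,200), the orange lip near (326,205) and the grey lip near (334,232). Next I mask these colours and triangulate.

```bash
cat > h.py <<'E'
import numpy as np,cv2
def K(s):
    f=200/np.tan(np.radians(s["fov_y"]/2));return np.array([[f,0,s["cx"]],[0,f,s["cy"]],[0,0,1.]])
def ray(s,p):
    u=cv2.undistortPoints(np.array([[p]],float),K(s),np.array(s["dist_coeffs"]))[0,0]
    R=np.array(s["R"]);d=R.T@np.array([u[0],u[1],1]);return -R.T@np.array(s["t"]),d/np.linalg.norm(d)
def plane(s,p,z):
    c,d=ray(s,p);return c+d*(z-c[2])/d[2]
def proj(s,X):
    return cv2.projectPoints(np.array(X,float).reshape(-1,1,3),cv2.Rodrigues(np.array(s["R"]))[0],np.array(s["t"]),K(s),np.array(s["dist_coeffs"]))[0][:,0]
def tri(s1,p1,s2,p2):
    c1,d1=ray(s1,p1);c2,d2=ray(s2,p2)
    a=np.linalg.lstsq(np.c_[d1,-d2],c2-c1,rcond=None)[0]
    A,B=c1+a[0]*d1,c2+a[1]*d2;return (A+B)/2,np.linalg.norm(A-B)
def blobs(s,col,box):
    hsv=cv2.cvtColor(s["image"],cv2.COLOR_RGB2HSV)
    lo,hi={"o":((8,190,120),(20,255,255)),"b":((105,120,60),(125,255,255))}[col]
    m=cv2.inRange(hsv,lo,hi);k=np.zeros_like(m);x0,y0,x1,y1=box;k[y0:y1,x0:x1]=m[y0:y1,x0:x1]
    cs=cv2.findContours(k,cv2.RETR_EXTERNAL,cv2.CHAIN_APPROX_NONE)[0]
    return [(cv2.contourArea(c),cv2.boundingRect(c),cv2.boxPoints(cv2.minAreaRect(c)).round(1).tolist()) for c in cs if len(c)>8]
E
python3 - <<'E'
import pickle,cv2,numpy as np
from h import *
T=pickle.load(open("top.pkl","rb"));S=pickle.load(open("side.pkl","rb"))
for n,s,box in(("T",T,(270,135,395,255)),("S",S,(255,160,405,275))):
    print(n,ray(s,(320,200))[0].round(3))
    for c in "ob":
        for b in blobs(s,c,box):print(c,b)
a=cv2.resize(T["image"][140:255,270:395],None,fx=4.6,fy=4.6,interpolation=cv2.INTER_CUBIC)
b=cv2.resize(S["image"][160:275,255:405],None,fx=5,fy=5,interpolation=cv2.INTER_CUBIC)
cv2.imwrite("pics/tc.png",a[:,:,::-1]);cv2.imwrite("pics/sc.png",b[:,:,::-1])
E
```

```text
T [0.476 0.022 1.175]
o (14.5, (325, 198, 15, 6), [[324.5, 201.3000030517578], [338.5, 197.3000030517578], [339.0, 199.10000610351562], [325.0, 203.10000610351562]])
o (32.5, (319, 157, 7, 17), [[318.29998779296875, 157.1999969482422], [321.1000061035156, 156.39999389648438], [325.70001220703125, 172.5], [322.8999938964844, 173.3000030517578]])
b (19.0, (301, 231, 15, 6), [[300.6000061035156, 234.39999389648438], [314.8999938964844, 230.5], [315.3999938964844, 232.60000610351562], [301.1000061035156, 236.5]])
b (42.0, (295, 190, 8, 18), [[294.5, 190.10000610351562], [297.79998779296875, 189.3000030517578], [302.1000061035156, 206.5], [298.79998779296875, 207.3000030517578]])
S [ 0.236 -0.765  0.746]
o (103.5, (320, 197, 12, 17), [[315.70001220703125, 202.39999389648438], [320.8999938964844, 195.89999389648438], [335.3999938964844, 207.5], [330.20001220703125, 214.0]])
o (157.0, (348, 175, 16, 21), [[344.79998779296875, 182.60000610351562], [362.0, 174.0], [368.20001220703125, 186.39999389648438], [351.0, 195.0]])
b (91.0, (277, 191, 11, 17), [[273.0, 195.0], [278.0, 190.0], [291.0, 203.0], [286.0, 208.0]])
b (185.5, (304, 170, 17, 21), [[302.29998779296875, 175.89999389648438], [319.20001220703125, 169.10000610351562], [325.0, 183.60000610351562], [308.1000061035156, 190.3000030517578]])
```

View pics/tc.png

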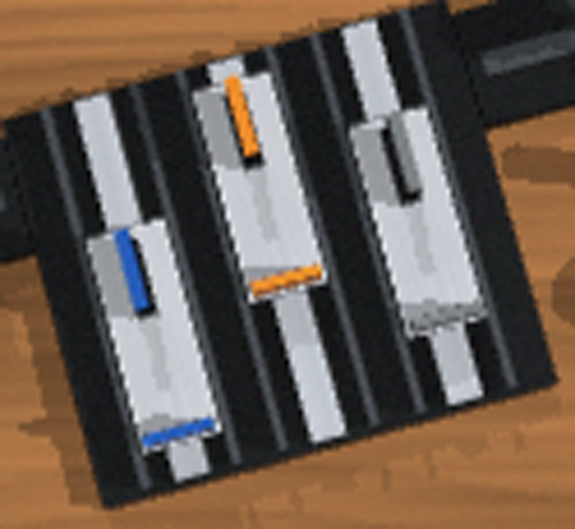

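View pics/sc.png

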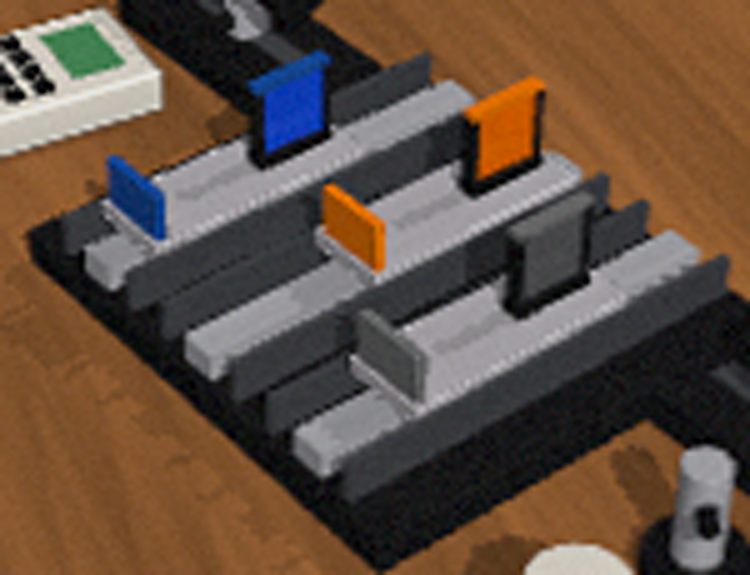

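Run:
```python
import pickle
from h import *
T=pickle.load(open("top.pkl","rb"));S=pickle.load(open("side.pkl","rb"))
tc=lambda x,y:(270+(x+.5)/4.6-.5,140+(y+.5)/4.6-.5)
sc=lambda x,y:(255+(x+.5)/5-.5,160+(y+.5)/5-.5)
for n,t,s in(("olip",(287,281),(357,207)),("blip",(178,433),(139,178)),("glip",(447,319),(393,345)),("opane",(242,116),(505,97)),("bpane",(132,270),(290,73)),("gpane",(404,153),(551,216))):
    X,e=tri(T,tc(*t),S,sc(*s));print(n,X.round(4),e.round(4),plane(T,tc(*t),.092 if "pane" in n else .071).round(4))
a=[plane(T,tc(*p),.02)[:2] for p in((103,508),(556,383),(5,122))]
print(np.round(a,4));v=a[1]-a[0];print(np.linalg.norm(v),np.degrees(np.arctan2(v[0],-v[1])))
# note bench -y to right
P=lambda t,z:plane(T,tc(*t),z)[:2]
for l,p in(((287,281),(242,116)),((178,433),(132,270)),((447,319),(404,153))):
    d=P(p,.092)-P(l,.071);print("yaw",np.degrees(np.arctan2(d[1],d[0])),np.linalg.norm(d))
```

```text
olip [0.6097 0.0312 0.0738] 0.0051 [0.6076 0.0321 0.071 ]
blip [0.5281 0.0932 0.0737] 0.0044 [0.5261 0.094  0.071 ]
glip [ 0.5863 -0.0558  0.0677] 0.0046 [ 0.5839 -0.0547  0.071 ]
opane [0.697  0.0529 0.0957] 0.0032 [0.6962 0.0536 0.092 ]
bpane [0.6148 0.1147 0.0944] 0.0028 [0.6138 0.1153 0.092 ]
gpane [ 0.6739 -0.0341  0.0939] 0.003 [ 0.6729 -0.0336  0.092 ]
[[ 0.4871  0.1411]
 [ 0.5503 -0.1189]
 [ 0.7121  0.1937]]
0.2675679138201067 13.64801891384014
yaw 13.637792125994483 0.09115411123243748
yaw 13.66225048446783 0.0901870352757663
yaw 13.364452755345189 0.09144645265667485
```

The bench yaw is about 13.6°. The orange lip is about 7 mm out and the blue lip about 72 mm out. Now the orange slide: close the fingers, go in behind the lip, and draw with force monitoring.

```bash
cat >> h.py <<'E'
a=np.radians(13.6);u=np.array([np.cos(a),np.sin(a),0])
ROT=np.c_[u,[u[1],-u[0],0],[0,0,-1]]
OL=np.array([.6082,.0318,0]);BL=np.array([.5267,.0937,0])
def at(base,dx,z): return base+dx*u+np.array([0,0,z])
def push(robot,base,d0,d1,z,ref,step=.003,lim=12,v=.04):
    s=np.sign(d1-d0);log=[]
    for d in np.append(np.arange(d0,d1,s*step),d1):
        robot.servo_line(at(base,d,z),velocity=v)
        f=(np.array(robot.read_contact_force())-ref)@u;log.append((round(float(d)*1000),round(float(f),1)))
        if abs(f)>lim: break
    print(log,"tcp",np.dot(np.array(robot.read_tcp_pos())-base,u))
E
python3 - <<'E'
from station import robot
from h import *
import pickle
robot.grip(0)
robot.move_ptp(at(OL,.025,.17),ROT)
robot.servo_line(at(OL,.025,.085),velocity=.15)
ref=np.array(robot.read_contact_force())
robot.servo_line(at(OL,.025,.064),velocity=.06)
print(ref,robot.read_contact_force(),robot.read_tcp_pos(),robot.read_gripper_width(),robot.read_time_s())
robot.servo_line(at(OL,-.05,.064),velocity=.06)
print((np.array(robot.read_contact_force())-ref)@u)
push(robot,OL,-.053,-.085,.064,ref)
robot.servo_line(at(OL,-.055,.064),velocity=.1)
robot.servo_line(at(OL,-.055,.17),velocity=.2)
s=robot.snapshot("side");cv2.imwrite("pics/s1.png",s["image"][100:300,200:500,::-1].repeat(2,0).repeat(2,1))
print(robot.read_time_s())
E
```

```text
[-0.19356054 -0.86205099  0.6197622 ] [ 0.66895858 -0.15655996  0.20296039] [0.63229876 0.03755089 0.06363514] 0.0002686892244312118 5.1583
1.0717570508976106
[(-53, 0.7), (-56, 1.4), (-59, 0.3), (-62, 1.1), (-65, 1.5), (-68, 5.2), (-71, 12.3)] tcp -0.06721354582522776
9.35
```

View pics/s1.png

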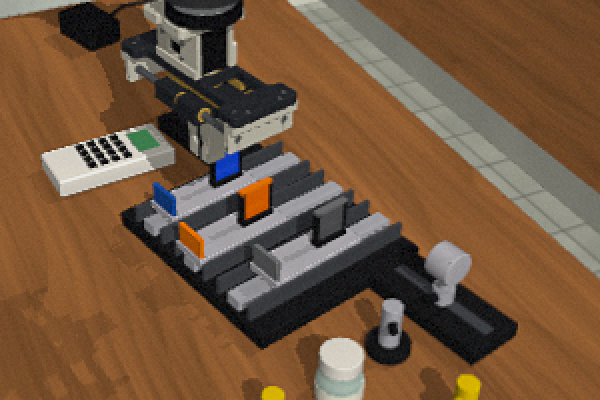

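The side view shows the orange lip, near (190,240) in the crop, drawn out to the rail end. The force climbed to 12 N, which indicates the stop. Now the blue slide.

Run:
```python
from station import robot
from h import *
robot.move_ptp(at(BL,-.032,.17),ROT)
s=robot.snapshot("top")
for b in blobs(s,"o",(270,135,395,255)):
    if b[1][2]>b[1][3]:
        p=np.mean(b[2],0);X=plane(s,p,.071);print("orange lip moved",(X-OL)@u)
robot.servo_line(at(BL,-.032,.085),velocity=.15)
ref=np.array(robot.read_contact_force())
robot.servo_line(at(BL,-.032,.064),velocity=.06)
robot.servo_line(at(BL,.045,.064),velocity=.06)
print((np.array(robot.read_contact_force())-ref)@u)
push(robot,BL,.048,.08,.064,ref)
robot.servo_line(at(BL,.035,.064),velocity=.1)
robot.servo_line(at(BL,.035,.2),velocity=.2)
robot.move_ptp([.279,.615,.238],ROT)
print(robot.read_time_s())
s=robot.snapshot("top")
for c,B in(("o",OL),("b",BL)):
  for b in blobs(s,c,(270,135,395,255)):
    if b[1][2]>b[1][3]: print(c,(plane(s,np.mean(b[2],0),.071)-B)@u)
cv2.imwrite("pics/t2.png",cv2.resize(s["image"][120:280,210:470],None,fx=3,fy=3)[:,:,::-1])
```

```text
0.17396900610458105
[(48, -1.9), (51, -1.6), (54, -1.2), (57, 0.4), (60, -5.2), (63, -13.8)] tcp 0.05936475775965765
17.375
o -0.08254014657427564
b 0.07047804856935229
```

View pics/t2.png

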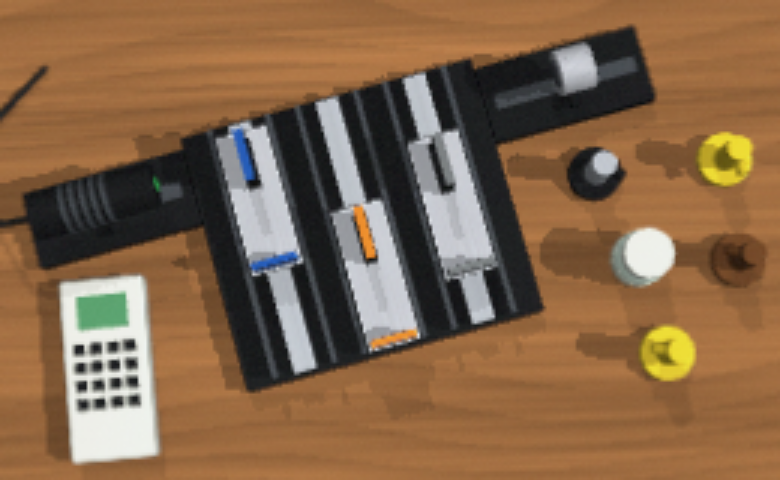

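The final top view shows the orange lip at (393,340), at its outer end, and the blue lip at (275,261), fully in. The grey slide, meter, post and jar have not moved. Force at both stops and the measured travel agree.

```bash
python3 -c "
from station import robot
print(robot.job_done())"
```

```text
the job is handed in; nothing more can be done
None
```

The job is handed in: the orange slide was drawn out to its outer stop first, then the blue slide was pushed in to its inner stop, and the grey slide, meter, post and jar look undisturbed in the final picture.

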